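# Cross-tighten the lever nuts of a blank press

### The arm

A 6-joint arm with a two-finger parallel gripper is mounted at the origin on the work surface. World frame = base frame: x ahead of the robot, y to its left, z up, the work surface at z = 0. Lengths are in m, angles in rad, forces in N, time in s.
With the tool pointing down it reaches from about 0.325 to 0.9 m from the base axis. Payload 6.1 kg.
Tool frame: the origin (TCP) lies midway between the tips of the shut fingers; the grasp point (between the pads) lies 19 mm behind it; z points along the fingers, y is the line along which they close (so a half turn about z gives the same grasp; the last joint's range is limited). The gripper opens to 87 mm and grips with 3 to 60 N. Pads are 19 mm wide; open, the fingers measure 117 mm over their backs; the gripper's body (75 mm by 190 mm) begins 51 mm behind the grasp point.
Start: joints at [1.064, 0.22, 1.526, -0, 1.395, -0.126], TCP at [0.232, 0.58, 0.223] pointing down, gripper open.
Joint ranges: [-2.98, 2.98], [-0.91, 2.08], [0.09, 2.57], [-1.24, 4.39], [0.2, 2.65], [-2.68, 2.68]. Speed limits (rad/s): [2.57, 2.57, 3.01, 3.14, 3.14, 3.14].

### API

Orientations are given as a 3x3 rotation matrix whose columns are the frame's x, y, z axes.
In Python, from bench import robot gives the robot as it stands.
- The arm moves only by the shell command python3 -m jog 'ROWS' [OPENING] [FORCE]. ROWS is JSON, a list of rows, each an object with "linear": the shift along the tool's x, y, z in cm, a list of three; "rot": the turn, a rotation vector about the tool's x, y, z in degrees, a list of three. In form: [{"linear": [dx, dy, dz], "rot": [rx, ry, rz]}, ...]. A call has 1 to 5 rows; each row is the pose to reach, as a shift and turn from the pose commanded when the call began, along the tool's axes at that moment; what a row does not reach only later rows make up. A row lasts 1/8 s, in which the tool goes at most 62.5 mm and 10.7 degrees, less where a joint would pass 70% of its speed; a pose out of reach is approached as far as the arm can. A call with a gripper value outside its range is refused whole. OPENING is the opening, from -1 (shut) to 1 (fully open), set as the call begins (- or left out, the last holds). The fingers move at their own pace and stop on an object; FORCE is the grip in N (left out, the last holds). Time passes only in rows, so rows that repeat a pose let the fingers close. It gives the time, the measured TCP pose, the force, the opening and the grip force at its end, in the units of the state.
- robot.get_obs(): the state, without advancing time (a new reading comes with each control period).
- robot.camera(name): name is "side" or "top"; returns a dict with "pixels" (480x640x3 uint8, red, green, blue), "fx", "fy", "cx", "cy" (pixels), "rvec" (rotation vector, rad) and "tvec" (3), from world to camera coordinates, as OpenCV has them. Camera axes: x right, y down, z forward; pixel columns grow to the right and rows downward; lengths in m; the calibration is good to about 2 mm. A picture is of the moment at which its call begins. There is no depth.
- robot.hand_in(): hands the job in; it is judged then, once.
The state is a dict: "t": time; "joint_positions": joint angles; "joint_vel": joint speeds; "effort": joint torques, N m; "tcp_pos": TCP position; "tcp_rot": TCP orientation; "contact_force": force on the tool from outside, world axes, zero at the start; "wrist_torque": the same for the moment, N m; "gripper_width": finger opening in m; "gripper_force": force on a finger pad.
Only numpy, scipy, OpenCV 4.12 (cv2) and the standard library are available. Lean on these libraries where they do the work, as an engineer would, in place of code of your own. Each camera call takes 0.05 s, during which the arm holds its last target. There are 200 camera calls.

### The job

Close the press on the ply blank: tighten its four lever nuts, roughly half a turn clockwise each, so that the plate comes down evenly onto its stops. Work in cross order, finishing one nut, then the one diagonally opposite, and only then the other two; go by feel, stop when each nut comes up firm and never overstrain a stud. Leave the other things on the bench where they are.

Things in the scene. Friction and masses are not known exactly. Their poses are not given: they have to be found in the camera images.
- press: bench press for bonding ply blanks, fixed to the bench: green base 196 mm square with four corner pillars at x, y = +-66 mm in this frame, whose steel tops 68 mm up are the stops for the platen; a ply blank 120 mm across lies on a sprung bed between them. Origin at the centre of its underside, z up
- platen: loose aluminium pressing plate over the four studs, 188 mm square, 12 mm thick, with ribs 8 mm high in the middle; origin at the centre of its underside, z up. The sprung blank (18 to 22 N) holds it about 1.1 mm off the stops until the nuts pull it down: too small a movement to judge from readings
- nut_a: lever nut at (+66, +66) mm of the press frame, diagonally across from nut_c: collar 40 mm across and 6 mm high, hub 30 mm across up to 30 mm, and along its x axis a dark bar 10 mm thick from the hub to a red ball 20 mm across, centred 50 mm out and 29 mm up; bar 27 mm up at 40 mm out. Origin on the axis under the collar, z up. Starts 0.1 to 1.1 mm above the platen
- turn_a (a joint): angle nut_a has been turned since the start, rad; grows as it is tightened (clockwise seen from above). Torque on any nut: about 0.1 N m to run down, up to 0.3 while it pulls the platen down; once its corner is on the stop it climbs 0.7 to 1.2 N m per rad. Firm and right is 0.45 to 0.55 N m, a push of 11 to 14 N square to the lever 40 mm from the axis; above 0.75 N m the stud is overstrained
- nut_b: lever nut at (+66, -66) mm of the press frame, diagonally across from nut_d: collar 40 mm across and 6 mm high, hub 30 mm across up to 30 mm, and along its x axis a dark bar 10 mm thick from the hub to a red ball 20 mm across, centred 50 mm out and 29 mm up; bar 27 mm up at 40 mm out. Origin on the axis under the collar, z up. Starts 0.1 to 1.1 mm above the platen
- turn_b (a joint): angle nut_b has been turned since the start, rad; grows as it is tightened (clockwise seen from above). Any nut's corner meets its stop after 1.5 to 2.8 rad, different on each stud and each time, and not to be told from the readings: only the rise of the torque shows it. A turn lowers a nut 5 mm
- nut_c: lever nut at (-66, -66) mm of the press frame, diagonally across from nut_a: collar 40 mm across and 6 mm high, hub 30 mm across up to 30 mm, and along its x axis a dark bar 10 mm thick from the hub to a red ball 20 mm across, centred 50 mm out and 29 mm up; bar 27 mm up at 40 mm out. Origin on the axis under the collar, z up. Starts 0.1 to 1.1 mm above the platen
- turn_c (a joint): angle nut_c has been turned since the start, rad; grows as it is tightened (clockwise seen from above). A nut stays where it is left; one tightened early slackens only a little as the others pull the platen flat
- nut_d: lever nut at (-66, +66) mm of the press frame, diagonally across from nut_b: collar 40 mm across and 6 mm high, hub 30 mm across up to 30 mm, and along its x axis a dark bar 10 mm thick from the hub to a red ball 20 mm across, centred 50 mm out and 29 mm up; bar 27 mm up at 40 mm out. Origin on the axis under the collar, z up. Starts 0.1 to 1.1 mm above the platen
- turn_d (a joint): angle nut_d has been turned since the start, rad; grows as it is tightened (clockwise seen from above). The levers point anywhere at the start. A stud end stands up to 10 mm above its hub; levers of neighbouring nuts never meet
- spanner: bystander: open-ended spanner 200 mm long lying near the press; origin at the centre of its underside
- ply_ring: bystander: plywood ring 90 mm outside, 52 mm inside, 18 mm high; origin at the centre of its underside
- white_boot_1: bystander: white turned wooden boot, 104 mm high, up to 104 mm across; origin at the centre of its underside
- white_boot_2: bystander: a second white turned boot like the first; origin at the centre of its underside
- grease_tin: bystander: red tin, 72 mm across, 85 mm high; origin at the centre of its underside
- mallet: bystander: wooden mallet lying on its side, head 80 mm across and 110 mm long, 300 mm long overall; origin under the joint of handle and head
- ply_disc: bystander: plywood disc 150 mm across, 18 mm thick; origin at the centre of its underside

How it is judged:
By the outcome, as a careful person would: the job done as asked, in the order asked, and still so for the second after the job is handed in, with the robot touching nothing.
It also fails if it takes over 72 s, if anything falls off the work surface, if the arm or the gripper's body presses on something with over 40 N, if the wrist force passes 120 N, or if a joint passes its speed limit or range.

## Working session

There is one attempt and no reset: what is moved stays moved. The work goes in short steps, Python scripts to look and compute and a shell command to move; the robot and the scene stay as the last step left them, time stands still between calls to the robot, and variables do not carry over. Pictures are saved under pics/ and viewed, at most 10 in all, crops included, and the job is handed in when it is done.

```bash
mkdir -p pics; ls; python3 - <<'E'
from bench import robot
import cv2
for n in("top","side"):
    c=robot.camera(n); cv2.imwrite(f"pics/{n}0.png",c["pixels"][:,:,::-1])
    print(n,c["fx"],c["cx"],c["cy"],c["rvec"],c["tvec"])
print(robot.get_obs())
E
```

```text
pics
top 437.35531651542925 313.9790500131963 238.5544849551421 [ 2.13551598 -2.11440468  0.22438674] [0.02167305 0.52439989 1.19478281]
side 476.7380554835899 323.40556735098266 244.3259874064715 [ 2.40308764 -0.10929261  0.02186021] [-0.49693795  0.11649882  1.1272606 ]
{'t': 0.1, 'joint_positions': array([ 1.06390925e+00,  2.21162719e-01,  1.52749376e+00,  1.88562784e-05,
        1.39467795e+00, -1.26075359e-01]), 'joint_vel': array([-3.44610467e-04, -3.50115167e-03,  1.87849079e-04,  3.01499362e-05,
       -1.22051893e-03, -8.59053441e-04]), 'effort': array([ 4.53938965e-04, -4.95946670e+01, -3.88517582e+01,  7.02301087e-02,
        5.15540445e-02,  9.99885913e-06]), 'tcp_pos': array([0.23201036, 0.57974876, 0.22153862]), 'tcp_rot': array([[-9.28361911e-01,  3.71676497e-01, -8.61787508e-04],
       [ 3.71677421e-01,  9.28360708e-01, -1.51374897e-03],
       [ 2.37424745e-04, -1.72561385e-03, -9.99998483e-01]]), 'contact_force': array([0.5878246 , 0.45514733, 0.15741254]), 'wrist_torque': array([-0.03217715,  0.06059058,  0.02655005]), 'gripper_force': 0.0, 'gripper_width': 0.0868246204385714}
```

View pics/top0.png

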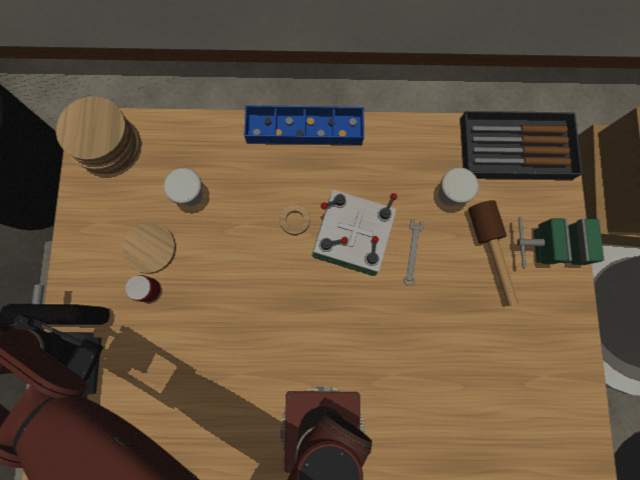

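View pics/side0.png

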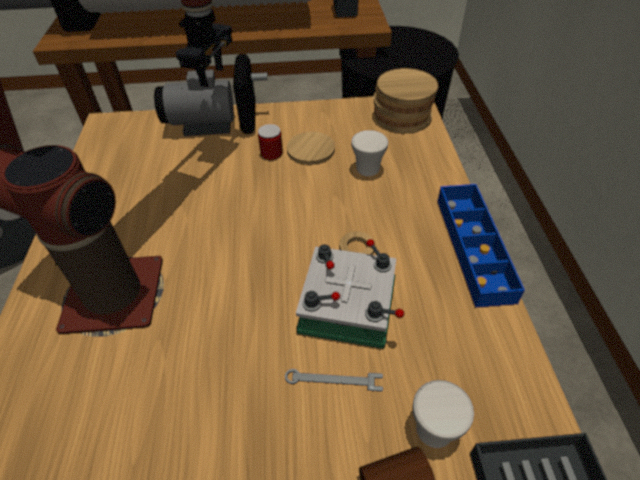

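The top view shows the press at about (355,232). The hubs are near (340,200), (386,213), (372,258) and (326,244), and the red balls near (324,206), (393,197), (375,240) and (345,240). The side view shows the same four levers with nothing in the way.

```bash
cat > meas.py <<'E'
import numpy as np,cv2
from bench import robot
from scipy.optimize import least_squares
cams={}
for n in("top","side"): cams[n]=robot.camera(n)
def K(c): return np.array([[c["fx"],0,c["cx"]],[0,c["fy"],c["cy"]],[0,0,1]])
def proj(c,P): return cv2.projectPoints(np.array(P,float),c["rvec"],c["tvec"],K(c),None)[0][:,0]
def back(c,uv,z):
    R=cv2.Rodrigues(c["rvec"])[0]; o=-R.T@np.ravel(c["tvec"])
    d=R.T@np.linalg.inv(K(c))@[uv[0],uv[1],1]; return o+d*(z-o[2])/d[2]
def red(c,box):
    x0,y0,x1,y1=box; h=cv2.cvtColor(c["pixels"],cv2.COLOR_RGB2HSV)[y0:y1,x0:x1]
    m=(((h[...,0]<6)|(h[...,0]>174))&(h[...,1]>150)&(h[...,2]>60)).astype(np.uint8)
    n,_,s,ce=cv2.connectedComponentsWithStats(m)
    return [ce[i]+[x0,y0] for i in range(1,n) if s[i,4]>8]
boxes={"top":(305,180,410,280),"side":(285,230,415,340)}
E
python3 - <<'E'
from meas import *
hub0=[(340,200),(386,213),(372,258),(326,244)]
B={n:red(cams[n],boxes[n]) for n in cams}
for n in B:
    print(n,[np.round(b,1).tolist()+np.round(back(cams[n],b,.111),4)[:2].tolist() for b in B[n]])
# hubs by darkness centroid in top
g=cams["top"]["pixels"].max(2)
H=[]
for u,v in hub0:
    p=g[v-9:v+10,u-9:u+10]; best=None
    # template: dark disc
    yy,xx=np.mgrid[-7:8,-7:8]; k=np.where(np.hypot(xx,yy)<6.0,-1.,0)+np.where((np.hypot(xx,yy)>=7)&(np.hypot(xx,yy)<9),0.5,0)
    r=cv2.filter2D(g.astype(float),-1,k)[v-5:v+6,u-5:u+6]
    w=np.clip(r-r.max()+150,0,None)+0; j=np.mgrid[v-5:v+6,u-5:u+6]
    H.append([(j[1]*w).sum()/w.sum(),(j[0]*w).sum()/w.sum()])
X=np.array([back(cams["top"],h,.102)[:2] for h in H]); print(np.round(H,1).tolist(),X.round(4).tolist())
sq=np.array([[66,66],[66,-66],[-66,-66],[-66,66]])/1e3
f=lambda q:(sq@np.array([[np.cos(q[2]),np.sin(q[2])],[-np.sin(q[2]),np.cos(q[2])]])+q[:2]-X).ravel()
s=least_squares(f,[*X.mean(0),-.3]); print(s.x,(f(s.x)*1e3).round(1)); N=(f(s.x).reshape(-1,2)+X); print(N.round(4).tolist())
for n in cams:
    im=cams[n]["pixels"][:,:,::-1].copy(); x0,y0,x1,y1=boxes[n]; im=cv2.resize(im[y0:y1,x0:x1],None,fx=5,fy=5,interpolation=cv2.INTER_CUBIC)
    a=np.linspace(0,6.28,60)
    for c in N:
        q=proj(cams[n],np.c_[c[0]+.015*np.cos(a),c[1]+.015*np.sin(a),0*a+.112])
        cv2.polylines(im,[np.int32((q-[x0,y0]+.5)*5)],True,(0,255,0),1)
    cv2.imwrite(f"pics/{n}1.png",im[:600])
E
```

```text
top [[393.3, 196.2, 0.6344, -0.1912], [323.9, 205.5, 0.6054, 0.0012], [374.6, 239.2, 0.5125, -0.137], [344.1, 240.2, 0.5087, -0.0539]]
side [[369.8, 242.4, 0.6056, 0.0028], [329.5, 264.4, 0.5093, -0.0524], [335.1, 295.7, 0.5128, -0.1364], [398.9, 312.9, 0.6347, -0.1904]]
[[339.0, 200.0], [385.0, 213.0], [372.0, 258.0], [326.0, 244.0]] [[0.6243, -0.0411], [0.5885, -0.1686], [0.4621, -0.1303], [0.4993, -0.0053]]
[ 0.54356668 -0.08632021 -0.2840009 ] [ 1.2 -0.3 -0.1  0.4 -0.4 -0.9 -0.6  0.8]
[[0.6254, -0.0415], [0.5884, -0.1682], [0.4617, -0.1312], [0.4987, -0.0045]]
```

View pics/top1.png

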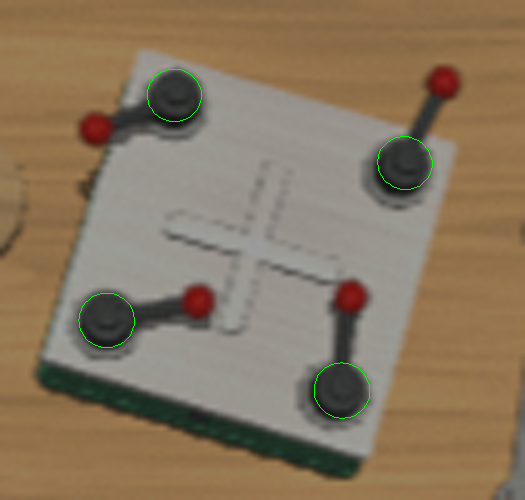

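View pics/side1.png

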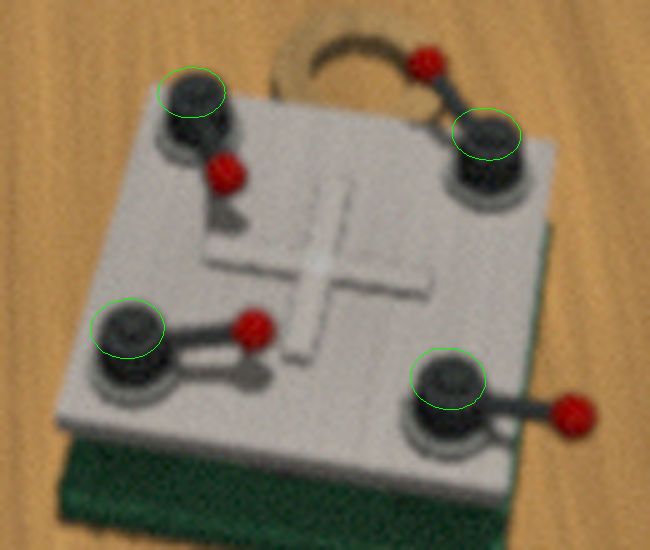

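Both crops show the fitted circles sitting on the hubs; the side view suggests about a 2 mm shift toward −y. The ball-to-axis distances come to 48–51 mm against the 50 mm given. I'll shift the fit by (+1, −1) mm and straddle each bar at r = 30 mm with slightly open fingers.

```bash
cat > h.py <<'E'
import numpy as np,sys
from scipy.spatial.transform import Rotation as Ro
from bench import robot
N={1:(.6264,-.0425),2:(.5894,-.1692),3:(.4627,-.1322),4:(.4997,-.0055)}
def plan(n,yaw,z,sgn=1,r=.030):
    "lever yaw deg; sgn=1: tool x outward, -1 inward"
    o=robot.get_obs(); R=o["tcp_rot"]; a=np.radians(yaw); u=np.array([np.cos(a),np.sin(a)])
    p=np.r_[np.array(N[n])+r*u,z]; x=np.r_[sgn*u,0]; zz=np.array([0,0,-1.]); T=np.c_[x,np.cross(zz,x),zz]
    print("t",o["t"],"lin cm",(R.T@(p-o["tcp_pos"])*100).round(2),"rot",Ro.from_matrix(R.T@T).as_rotvec(degrees=True).round(1),"q6",o["joint_positions"][5].round(2))
def stat(n):
    o=robot.get_obs(); F=o["contact_force"]; M=o["wrist_torque"]; d=o["tcp_pos"][:2]-N[n]; R=o["tcp_rot"]
    c=d[0]*F[1]-d[1]*F[0]; e=d/np.linalg.norm(d); ft=e[0]*F[1]-e[1]*F[0]
    print(f"t {o['t']:.2f} yaw {np.degrees(np.arctan2(d[1],d[0])):.1f} r {np.hypot(*d)*1e3:.1f} Ftan {ft:.1f} Frad {e@F[:2]:.1f} Fz {F[2]:.1f} Mz {M[2]:.3f} rxF {c:.3f} sum {c+M[2]:.3f} z {o['tcp_pos'][2]:.4f} q6 {o['joint_positions'][5]:.2f} w {o['gripper_width']*1e3:.1f}")
    return c+M[2]
if __name__=="__main__":
    if sys.argv[1]=="plan": plan(int(sys.argv[2]),float(sys.argv[3]),float(sys.argv[4]),int(sys.argv[5]))
    else:
        s=stat(int(sys.argv[2])); sys.exit(len(sys.argv)>3 and s>float(sys.argv[3]))
E
python3 h.py plan 1 115.3 .16 1
```

```text
t 0.2 lin cm [-57.54 -41.08   6.23] rot [-0.1  0.  42.9] q6 -0.13
```

```bash
python3 -m jog '[{"linear":[-5,-3.5,0],"rot":[0,0,9]},{"linear":[-10,-7,0],"rot":[0,0,18]},{"linear":[-15,-10.5,0],"rot":[0,0,27]},{"linear":[-20,-14,0],"rot":[0,0,36]},{"linear":[-25,-17.5,0],"rot":[0,0,42.9]}]' -0.45 20; python3 h.py plan 1 115.3 .16 1
```

```text
t: 0.82
tcp_pos: [0.4, 0.3232, 0.2226]
tcp_rot: [[-0.423, 0.906, 0.0], [0.906, 0.423, 0.0], [0.0, 0.0, -1.0]]
contact_force: [1.2, 0.1, -0.3]
gripper_width: 0.0447
gripper_force: 0.0
t 0.825 lin cm [-39.71   5.01   6.26] rot [ 0.  -0.  -0.3] q6 0.09
```

```bash
python3 -m jog '[{"linear":[-6,0.7,0],"rot":[0,0,0]},{"linear":[-12,1.4,0],"rot":[0,0,0]},{"linear":[-18,2.1,1],"rot":[0,0,0]},{"linear":[-24,2.8,2],"rot":[0,0,0]},{"linear":[-30,3.8,3],"rot":[0,0,0]}]' ; python3 h.py plan 1 115.3 .16 1
```

```text
t: 1.45
tcp_pos: [0.5626, 0.068, 0.1923]
tcp_rot: [[-0.427, 0.904, 0.0], [0.904, 0.427, 0.0], [-0.0, 0.0, -1.0]]
contact_force: [1.8, -0.1, 0.6]
gripper_width: 0.0241
gripper_force: 0.0
t 1.45 lin cm [-9.71  1.05  3.23] rot [ 0.  0. -0.] q6 -0.46
```

```bash
python3 -m jog '[{"linear":[-5,0.5,1],"rot":[0,0,0]},{"linear":[-9.7,1.05,2],"rot":[0,0,0]},{"linear":[-9.7,1.05,3.2],"rot":[0,0,0]},{"linear":[-9.7,1.05,3.2],"rot":[0,0,0]}]' ; python3 h.py plan 1 115.3 .094 1; python3 - <<'E'
from meas import *
for n in cams:
    im=cams[n]["pixels"][:,:,::-1]; cv2.imwrite(f"pics/{n}2.png",cv2.resize(im[150:350,260:420],None,fx=3,fy=3,interpolation=cv2.INTER_CUBIC))
a=[cv2.imread(f"pics/{n}2.png")[:600,:395] for n in("top","side")]
cv2.imwrite("pics/both2.png",np.hstack(a))
E
```

```text
t: 1.95
tcp_pos: [0.6113, -0.0131, 0.1587]
tcp_rot: [[-0.427, 0.904, -0.004], [0.904, 0.427, 0.001], [0.002, -0.003, -1.0]]
contact_force: [0.5, 0.5, -0.0]
gripper_width: 0.0239
gripper_force: 0.0
t 1.95 lin cm [-0.32  0.12  6.47] rot [-0.2 -0.1 -0.1] q6 -0.59
```

View pics/both2.png

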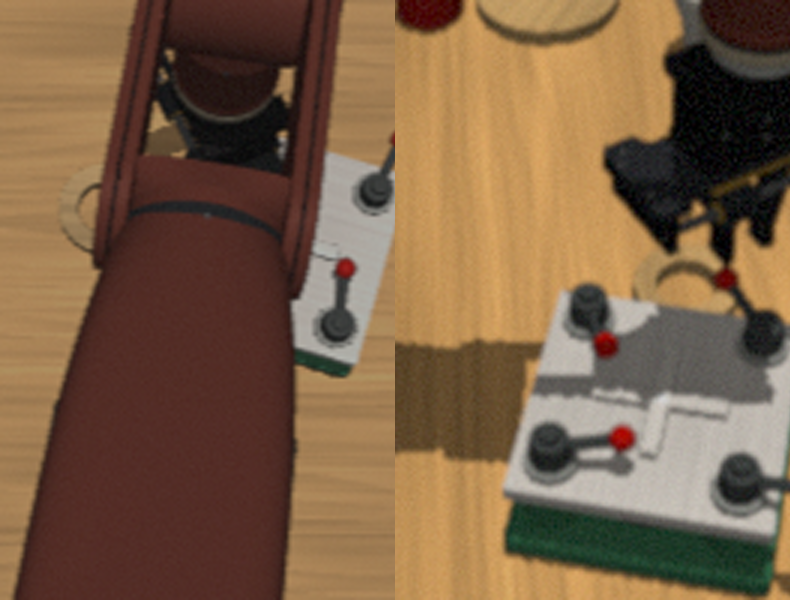

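The side crop shows the two fingertips, near crop px (670,250) and (725,260), above the first lever (ball at (727,278)). I'll descend in stages and check the force.

```bash
python3 -m jog '[{"linear":[-0.3,0.1,2],"rot":[0,0,0]},{"linear":[-0.3,0.1,3.2],"rot":[0,0,0]},{"linear":[-0.3,0.1,4],"rot":[0,0,0]}]' >/dev/null; python3 h.py stat 1; python3 -m jog '[{"linear":[0,0,0.8],"rot":[0,0,0]},{"linear":[0,0,1.5],"rot":[0,0,0]}]'>/dev/null; python3 h.py stat 1; python3 -m jog '[{"linear":[0,0,0.5],"rot":[0,0,0]},{"linear":[0,0,0.9],"rot":[0,0,0]},{"linear":[0,0,0.9],"rot":[0,0,0]}]'>/dev/null;python3 h.py stat 1;python3 h.py plan 1 115.3 .094 1
```

```text
t 2.42 yaw 114.4 r 30.0 Ftan -0.1 Frad -0.3 Fz -1.2 Mz -0.042 rxF -0.002 sum -0.045 z 0.1189 q6 -0.59 w 24.2
t 2.67 yaw 113.1 r 29.1 Ftan 0.6 Frad 1.0 Fz 0.5 Mz -0.011 rxF 0.017 sum 0.006 z 0.1051 q6 -0.59 w 24.3
t 3.05 yaw 113.5 r 29.2 Ftan 0.3 Frad -0.0 Fz 0.9 Mz -0.032 rxF 0.008 sum -0.024 z 0.0963 q6 -0.59 w 24.0
t 3.05 lin cm [ 0.08 -0.09  0.23] rot [-0. -0. -0.] q6 -0.59
```

```bash
python3 -m jog '[{"linear":[-0.05,0.52,0.1],"rot":[0,0,10]},{"linear":[-0.18,1.03,0.1],"rot":[0,0,20]},{"linear":[-0.40,1.5,0.1],"rot":[0,0,30]}]'>/dev/null; python3 h.py stat 1 .4 && python3 -m jog '[{"linear":[-0.05,0.52,0],"rot":[0,0,10]},{"linear":[-0.18,1.03,0],"rot":[0,0,20]},{"linear":[-0.40,1.5,0],"rot":[0,0,30]}]'>/dev/null; python3 h.py stat 1
```

```text
t 3.42 yaw 83.8 r 29.6 Ftan 3.1 Frad -0.7 Fz 1.3 Mz 0.077 rxF 0.092 sum 0.169 z 0.0956 q6 -0.06 w 24.0
t 3.42 yaw 83.8 r 29.6 Ftan 3.1 Frad -0.7 Fz 1.3 Mz 0.077 rxF 0.092 sum 0.169 z 0.0956 q6 -0.06 w 24.0False
```

```bash
sed -i 's/sys.exit(len/sys.exit(int(bool(len/; s/float(sys.argv\[3\]))/float(sys.argv[3]))))/; s/sum {c+M\[2\]:.3f}/sum {c+M[2]:.3f} T40 {ft*.04:.3f}/; s/return c+M\[2\]/return max(c+M[2],ft*.04)/' h.py; tail -3 h.py
python3 -m jog '[{"linear":[-0.05,0.52,0],"rot":[0,0,10]},{"linear":[-0.18,1.03,0],"rot":[0,0,20]},{"linear":[-0.40,1.5,0],"rot":[0,0,30]}]'>/dev/null; python3 h.py stat 1 .4 && python3 -m jog '[{"linear":[-0.05,0.52,0],"rot":[0,0,10]},{"linear":[-0.18,1.03,0],"rot":[0,0,20]},{"linear":[-0.18,1.03,0],"rot":[0,0,20]}]'>/dev/null; python3 h.py stat 1
```

```text
if sys.argv[1]=="plan": plan(int(sys.argv[2]),float(sys.argv[3]),float(sys.argv[4]),int(sys.argv[5]))
    else:
        s=stat(int(sys.argv[2])); sys.exit(int(bool(len(sys.argv)>3 and s>float(sys.argv[3]))))
t 3.80 yaw 55.1 r 30.4 Ftan 3.2 Frad -1.9 Fz -0.1 Mz -0.003 rxF 0.097 sum 0.095 T40 0.128 z 0.0952 q6 0.46 w 24.0
t 4.17 yaw 34.7 r 31.1 Ftan 3.2 Frad 0.9 Fz -0.3 Mz 0.018 rxF 0.099 sum 0.116 T40 0.127 z 0.0952 q6 0.79 w 23.8
```

```bash
python3 -m jog '[{"linear":[-0.05,0.52,0],"rot":[0,0,10]},{"linear":[-0.05,0.52,0],"rot":[0,0,10]}]'>/dev/null; python3 h.py stat 1 .33 && python3 -m jog '[{"linear":[-0.05,0.52,0],"rot":[0,0,10]},{"linear":[-0.05,0.52,0],"rot":[0,0,10]}]'>/dev/null && python3 h.py stat 1 .33 && python3 -m jog '[{"linear":[-0.05,0.52,0],"rot":[0,0,10]},{"linear":[-0.05,0.52,0],"rot":[0,0,10]}]'>/dev/null && python3 h.py stat 1 .33 && python3 -m jog '[{"linear":[-0.05,0.52,0],"rot":[0,0,10]},{"linear":[-0.05,0.52,0],"rot":[0,0,10]}]'>/dev/null && python3 h.py stat 1 .33
```

```text
t 4.42 yaw 24.7 r 31.1 Ftan 4.1 Frad 0.6 Fz -1.2 Mz 0.046 rxF 0.127 sum 0.173 T40 0.163 z 0.0953 q6 0.96 w 24.0
t 4.67 yaw 14.6 r 31.2 Ftan 4.0 Frad 0.7 Fz -2.2 Mz 0.014 rxF 0.126 sum 0.140 T40 0.161 z 0.0954 q6 1.13 w 23.9
t 4.92 yaw 4.9 r 31.3 Ftan 3.5 Frad 0.5 Fz -1.1 Mz 0.013 rxF 0.109 sum 0.122 T40 0.139 z 0.0955 q6 1.29 w 23.7
t 5.17 yaw -4.1 r 31.2 Ftan 4.2 Frad 1.0 Fz -2.5 Mz 0.003 rxF 0.131 sum 0.134 T40 0.168 z 0.0955 q6 1.46 w 24.0
```

```bash
python3 -m jog '[{"linear":[-0.05,0.52,0],"rot":[0,0,10]},{"linear":[-0.05,0.52,0],"rot":[0,0,10]}]'>/dev/null; python3 h.py stat 1 .33 && python3 -m jog '[{"linear":[-0.05,0.52,0],"rot":[0,0,10]},{"linear":[-0.05,0.52,0],"rot":[0,0,10]}]'>/dev/null && python3 h.py stat 1 .33 && python3 -m jog '[{"linear":[-0.05,0.52,0],"rot":[0,0,10]},{"linear":[-0.05,0.52,0],"rot":[0,0,10]}]'>/dev/null && python3 h.py stat 1 .33 && python3 -m jog '[{"linear":[-0.05,0.52,0],"rot":[0,0,10]},{"linear":[-0.05,0.52,0],"rot":[0,0,10]}]'>/dev/null && python3 h.py stat 1 .33
```

```text
t 5.42 yaw -12.5 r 31.1 Ftan 7.2 Frad -0.3 Fz -2.6 Mz 0.045 rxF 0.223 sum 0.268 T40 0.287 z 0.0955 q6 1.62 w 24.4
t 5.67 yaw -21.0 r 30.9 Ftan 8.5 Frad 1.1 Fz -2.9 Mz 0.131 rxF 0.262 sum 0.393 T40 0.340 z 0.0955 q6 1.79 w 24.1
```

```bash
python3 -m jog '[{"linear":[-0.01,0.21,0],"rot":[0,0,4]},{"linear":[-0.01,0.21,0],"rot":[0,0,4]}]'>/dev/null; python3 h.py stat 1; python3 -m jog '[{"linear":[0,0,0],"rot":[0,0,0]}]'>/dev/null; python3 h.py stat 1
```

```text
t 5.92 yaw -23.7 r 30.7 Ftan 10.2 Frad -0.8 Fz -4.0 Mz 0.127 rxF 0.312 sum 0.439 T40 0.406 z 0.0955 q6 1.86 w 24.2
t 6.05 yaw -23.7 r 30.7 Ftan 10.9 Frad -0.4 Fz -4.6 Mz 0.067 rxF 0.336 sum 0.403 T40 0.438 z 0.0955 q6 1.86 w 23.7
```

```bash
python3 -m jog '[{"linear":[-0.01,0.21,0],"rot":[0,0,4]},{"linear":[-0.01,0.21,0],"rot":[0,0,4]}]'>/dev/null; python3 h.py stat 1; python3 -m jog '[{"linear":[0,0,0],"rot":[0,0,0]}]'>/dev/null; python3 h.py stat 1; python3 -m jog '[{"linear":[0,0,0],"rot":[0,0,0]}]'>/dev/null; python3 h.py stat 1
```

```text
t 6.30 yaw -27.1 r 30.6 Ftan 11.3 Frad -0.4 Fz -4.4 Mz 0.125 rxF 0.347 sum 0.472 T40 0.454 z 0.0955 q6 1.92 w 23.6
t 6.42 yaw -27.0 r 30.6 Ftan 11.6 Frad -0.9 Fz -4.0 Mz 0.134 rxF 0.355 sum 0.488 T40 0.464 z 0.0955 q6 1.92 w 23.9
t 6.55 yaw -26.9 r 30.6 Ftan 11.6 Frad -1.1 Fz -4.5 Mz 0.108 rxF 0.356 sum 0.464 T40 0.466 z 0.0955 q6 1.92 w 24.0
```

```bash
python3 -m jog '[{"linear":[0,0.1,0],"rot":[0,0,2]},{"linear":[0,0.1,0],"rot":[0,0,2]}]'>/dev/null; python3 h.py stat 1; python3 -m jog '[{"linear":[0,0,0],"rot":[0,0,0]}]'>/dev/null; python3 h.py stat 1; python3 -m jog '[{"linear":[-0.03,-0.45,0],"rot":[0,0,-8]},{"linear":[-0.05,-0.62,0],"rot":[0,0,-10]},{"linear":[-0.05,-0.62,-3],"rot":[0,0,-10]},{"linear":[-0.05,-0.62,-7],"rot":[0,0,-20]}]'>/dev/null;python3 -m jog '[{"linear":[0,0,0],"rot":[0,0,-10]},{"linear":[0,0,0],"rot":[0,0,-20]},{"linear":[0,0,0],"rot":[0,0,-30]},{"linear":[0,0,0],"rot":[0,0,-40]},{"linear":[0,0,0],"rot":[0,0,-50]}]' ; python3 h.py plan 3 -5.1 .16 -1
```

```text
t 6.80 yaw -28.4 r 30.5 Ftan 12.7 Frad -1.5 Fz -5.1 Mz 0.093 rxF 0.387 sum 0.480 T40 0.508 z 0.0955 q6 1.96 w 23.9
t 6.92 yaw -28.4 r 30.5 Ftan 12.9 Frad -1.6 Fz -5.2 Mz 0.111 rxF 0.393 sum 0.504 T40 0.516 z 0.0955 q6 1.96 w 24.2
t: 8.05
tcp_pos: [0.6555, -0.0554, 0.1662]
tcp_rot: [[0.812, 0.584, 0.001], [0.584, -0.812, -0.001], [-0.0, 0.002, -1.0]]
contact_force: [-0.5, -0.0, -0.1]
gripper_width: 0.024
gripper_force: 0.0
t 8.05 lin cm [-17.87  -3.07   0.61] rot [ 0.000e+00  1.000e-01 -1.392e+02] q6 0.74
```

```bash
python3 -m jog '[{"linear":[-5,-0.8,0],"rot":[0,0,-10]},{"linear":[-10,-1.6,0],"rot":[0,0,-20]},{"linear":[-15,-2.4,0],"rot":[0,0,-30]},{"linear":[-17.8,-3,0],"rot":[0,0,-40]},{"linear":[-17.8,-3,0],"rot":[0,0,-50]}]' >/dev/null;python3 -m jog '[{"linear":[0,0,0],"rot":[0,0,-10]},{"linear":[0,0,0],"rot":[0,0,-20]},{"linear":[0,0,0],"rot":[0,0,-30]},{"linear":[0,0,0],"rot":[0,0,-40]},{"linear":[0,0,0],"rot":[0,0,-50]}]'>/dev/null;python3 -m jog '[{"linear":[0,0,0],"rot":[0,0,-10]},{"linear":[0,0,0],"rot":[0,0,-20]},{"linear":[0,0,0],"rot":[0,0,-30]},{"linear":[0,0,0],"rot":[0,0,-39]},{"linear":[0,0,0],"rot":[0,0,-39]}]'>/dev/null;python3 -m jog '[{"linear":[0,0,0],"rot":[0,0,0]}]'; python3 h.py plan 3 -5.1 .095 -1
```

```text
t: 10.05
tcp_pos: [0.4927, -0.1332, 0.1658]
tcp_rot: [[-0.995, 0.102, 0.0], [0.102, 0.995, -0.001], [-0.001, -0.001, -1.0]]
contact_force: [0.1, -0.3, 0.4]
gripper_width: 0.0238
gripper_force: 0.0
t 10.05 lin cm [ 0.   -0.17  7.08] rot [-0.   0.  -0.7] q6 -1.89
```

```bash
python3 -m jog '[{"linear":[0,-0.17,2.5],"rot":[0,0,-0.7]},{"linear":[0,-0.17,4.6],"rot":[0,0,-0.7]}]' >/dev/null; python3 h.py stat 3; python3 -m jog '[{"linear":[0,0,0.8],"rot":[0,0,0]},{"linear":[0,0,1.5],"rot":[0,0,0]}]'>/dev/null; python3 h.py stat 3; python3 -m jog '[{"linear":[0,0,0.5],"rot":[0,0,0]},{"linear":[0,0,0.9],"rot":[0,0,0]},{"linear":[0,0,0.9],"rot":[0,0,0]}]'>/dev/null;python3 h.py stat 3;python3 h.py plan 3 -5.1 .095 -1
```

```text
t 10.30 yaw -5.0 r 30.0 Ftan 0.0 Frad 0.2 Fz 0.3 Mz 0.014 rxF 0.001 sum 0.014 T40 0.001 z 0.1192 q6 -1.90 w 23.6
t 10.55 yaw -4.7 r 30.1 Ftan 0.8 Frad -0.2 Fz -0.5 Mz -0.046 rxF 0.025 sum -0.021 T40 0.033 z 0.1046 q6 -1.90 w 23.8
t 10.93 yaw -4.4 r 29.8 Ftan 0.4 Frad -0.6 Fz -0.6 Mz -0.065 rxF 0.011 sum -0.054 T40 0.015 z 0.0955 q6 -1.90 w 23.8
t 10.925 lin cm [-0.02 -0.04  0.05] rot [ 0.  -0.   0.1] q6 -1.9
```

```bash
python3 -m jog '[{"linear":[0.05,-0.52,0],"rot":[0,0,10]},{"linear":[0.18,-1.03,0],"rot":[0,0,20]},{"linear":[0.40,-1.5,0],"rot":[0,0,30]}]'>/dev/null; python3 h.py stat 3 .4 && python3 -m jog '[{"linear":[0.05,-0.52,0],"rot":[0,0,10]},{"linear":[0.18,-1.03,0],"rot":[0,0,20]},{"linear":[0.40,-1.5,0],"rot":[0,0,30]}]'>/dev/null && python3 h.py stat 3 .4 && python3 -m jog '[{"linear":[0.05,-0.52,0],"rot":[0,0,10]},{"linear":[0.18,-1.03,0],"rot":[0,0,20]},{"linear":[0.40,-1.5,0],"rot":[0,0,30]}]'>/dev/null && python3 h.py stat 3 .33 && python3 -m jog '[{"linear":[0.05,-0.52,0],"rot":[0,0,10]},{"linear":[0.05,-0.52,0],"rot":[0,0,10]}]'>/dev/null && python3 h.py stat 3 .33 && python3 -m jog '[{"linear":[0.05,-0.52,0],"rot":[0,0,10]},{"linear":[0.05,-0.52,0],"rot":[0,0,10]}]'>/dev/null && python3 h.py stat 3 .33
```

```text
t 11.30 yaw -33.9 r 29.6 Ftan 2.5 Frad -1.0 Fz 0.1 Mz 0.059 rxF 0.075 sum 0.134 T40 0.101 z 0.0957 q6 -1.41 w 24.0
t 11.68 yaw -64.4 r 29.2 Ftan 0.9 Frad -0.9 Fz -1.5 Mz 0.019 rxF 0.027 sum 0.046 T40 0.037 z 0.0956 q6 -0.91 w 23.9
t 12.05 yaw -94.4 r 29.4 Ftan 2.4 Frad -1.4 Fz 0.2 Mz 0.012 rxF 0.070 sum 0.082 T40 0.096 z 0.0959 q6 -0.41 w 23.8
t 12.30 yaw -105.1 r 29.6 Ftan -0.9 Frad 0.9 Fz 0.6 Mz 0.016 rxF -0.026 sum -0.010 T40 -0.035 z 0.0959 q6 -0.24 w 23.8
t 12.55 yaw -115.1 r 29.6 Ftan -0.9 Frad -1.0 Fz 0.3 Mz 0.081 rxF -0.027 sum 0.053 T40 -0.037 z 0.0958 q6 -0.07 w 24.0
```

```bash
python3 - <<'E'
from meas import *
im=cams["side"]["pixels"][:,:,::-1]; cv2.imwrite("pics/s3.png",cv2.resize(im[190:340,250:450],None,fx=4,fy=4,interpolation=cv2.INTER_CUBIC))
E
```

```text
(no output)
```

View pics/s3.png

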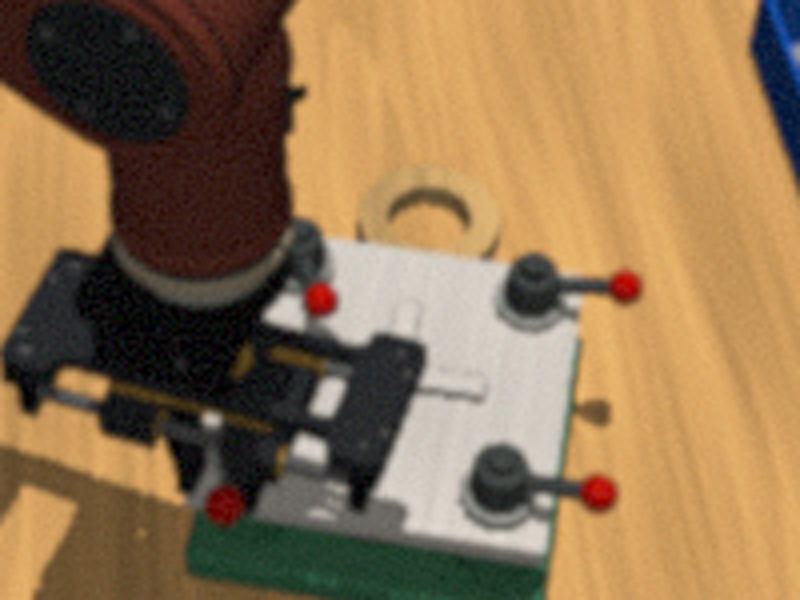

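The side view shows nut 3's ball at crop (225,505), still between the fingers, so the lever has followed. Nut 1's lever now points along +x. I'll carry on in small steps.

```bash
python3 -m jog '[{"linear":[0.05,-0.52,0],"rot":[0,0,10]},{"linear":[0.05,-0.52,0],"rot":[0,0,10]}]'>/dev/null && python3 h.py stat 3 .33 && python3 -m jog '[{"linear":[0.05,-0.52,0],"rot":[0,0,10]},{"linear":[0.05,-0.52,0],"rot":[0,0,10]}]'>/dev/null && python3 h.py stat 3 .33 && python3 -m jog '[{"linear":[0.05,-0.52,0],"rot":[0,0,10]},{"linear":[0.05,-0.52,0],"rot":[0,0,10]}]'>/dev/null && python3 h.py stat 3 .33  && python3 -m jog '[{"linear":[0.05,-0.52,0],"rot":[0,0,10]},{"linear":[0.05,-0.52,0],"rot":[0,0,10]}]'>/dev/null && python3 h.py stat 3 .33
```

```text
t 12.90 yaw -125.3 r 29.6 Ftan 0.1 Frad -1.1 Fz -0.8 Mz 0.016 rxF 0.002 sum 0.019 T40 0.003 z 0.0956 q6 0.10 w 23.9
t 13.15 yaw -135.6 r 29.5 Ftan -0.7 Frad -1.4 Fz -1.1 Mz 0.043 rxF -0.020 sum 0.022 T40 -0.028 z 0.0956 q6 0.28 w 24.0
t 13.40 yaw -145.6 r 29.5 Ftan -1.1 Frad -1.6 Fz -0.9 Mz -0.008 rxF -0.031 sum -0.039 T40 -0.042 z 0.0956 q6 0.46 w 24.2
t 13.65 yaw -155.5 r 29.5 Ftan 0.1 Frad -2.5 Fz -1.1 Mz 0.007 rxF 0.002 sum 0.008 T40 0.002 z 0.0956 q6 0.64 w 23.9
```

```bash
python3 - <<'E'
from meas import *
from h import N
im=cams["side"]["pixels"][:,:,::-1]; cv2.imwrite("pics/s4.png",cv2.resize(im[190:340,250:450],None,fx=4,fy=4,interpolation=cv2.INTER_CUBIC))
for b in red(cams["side"],(270,230,430,345)):
    p=back(cams["side"],b,.109); k=min(N,key=lambda k:abs(np.hypot(*(p[:2]-N[k]))-.05)); d=p[:2]-N[k]
    print(b.round(1),p.round(4),k,np.hypot(*d).round(4),np.degrees(np.arctan2(d[1],d[0])).round(1))
E
```

```text
[405.5 261.1] [ 0.6751 -0.0574  0.109 ] 1 0.0509 -17.0
[329.5 264.3] [ 0.5093 -0.0505  0.109 ] 4 0.046 -78.0
[291.1 309.9] [ 0.4214 -0.1615  0.109 ] 3 0.0506 -144.7
[398.9 312.8] [ 0.6351 -0.1889  0.109 ] 2 0.0498 -23.4
```

View pics/s4.png

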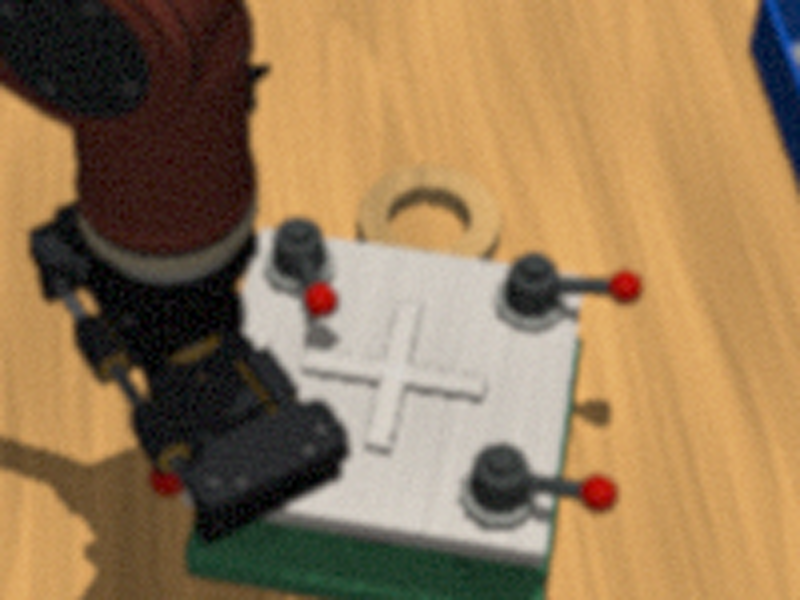

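Nut 3's lever is now at −144.7°, trailing the tool by the expected 10° and turned about 140°. It is simply running freely, so I'll continue.

```bash
python3 -m jog '[{"linear":[0.05,-0.52,0],"rot":[0,0,10]},{"linear":[0.05,-0.52,0],"rot":[0,0,10]}]'>/dev/null && python3 h.py stat 3 .3 && python3 -m jog '[{"linear":[0.05,-0.52,0],"rot":[0,0,10]},{"linear":[0.05,-0.52,0],"rot":[0,0,10]}]'>/dev/null && python3 h.py stat 3 .3 && python3 -m jog '[{"linear":[0.05,-0.52,0],"rot":[0,0,10]},{"linear":[0.05,-0.52,0],"rot":[0,0,10]}]'>/dev/null && python3 h.py stat 3 .3 
```

```text
t 14.00 yaw -165.3 r 29.5 Ftan 0.5 Frad -2.6 Fz -2.8 Mz 0.091 rxF 0.016 sum 0.107 T40 0.021 z 0.0956 q6 0.82 w 24.0
t 14.25 yaw -174.8 r 29.4 Ftan 1.0 Frad -3.8 Fz -3.6 Mz 0.084 rxF 0.029 sum 0.113 T40 0.039 z 0.0957 q6 1.00 w 23.5
t 14.50 yaw 175.9 r 29.3 Ftan 3.2 Frad -4.0 Fz -3.1 Mz 0.137 rxF 0.093 sum 0.230 T40 0.127 z 0.0958 q6 1.19 w 24.1
```

```bash
Z='[{"linear":[0,0,0],"rot":[0,0,0]}]'; python3 -m jog '[{"linear":[0.03,-0.36,0],"rot":[0,0,7]},{"linear":[0.03,-0.36,0],"rot":[0,0,7]}]'>/dev/null && python3 h.py stat 3 .3 && python3 -m jog '[{"linear":[0.03,-0.36,0],"rot":[0,0,7]},{"linear":[0.03,-0.36,0],"rot":[0,0,7]}]'>/dev/null && python3 h.py stat 3 .3 && python3 -m jog '[{"linear":[0.03,-0.36,0],"rot":[0,0,7]},{"linear":[0.03,-0.36,0],"rot":[0,0,7]}]'>/dev/null && python3 h.py stat 3 .3 ; python3 -m jog '[{"linear":[0,0,0],"rot":[0,0,0]}]'>/dev/null; python3 h.py stat 3;  python3 -m jog '[{"linear":[0,0,0],"rot":[0,0,0]}]'>/dev/null; python3 h.py stat 3
```

```text
t 14.75 yaw 170.0 r 29.2 Ftan 5.7 Frad -3.8 Fz -4.0 Mz 0.098 rxF 0.166 sum 0.264 T40 0.228 z 0.0958 q6 1.32 w 23.8
t 15.00 yaw 163.9 r 29.0 Ftan 7.0 Frad -4.8 Fz -3.6 Mz 0.116 rxF 0.204 sum 0.319 T40 0.281 z 0.0958 q6 1.45 w 24.0
t 15.12 yaw 163.9 r 29.0 Ftan 6.6 Frad -3.7 Fz -3.6 Mz 0.095 rxF 0.192 sum 0.287 T40 0.265 z 0.0958 q6 1.45 w 24.0
t 15.25 yaw 163.9 r 29.0 Ftan 6.2 Frad -3.3 Fz -3.8 Mz 0.161 rxF 0.181 sum 0.342 T40 0.249 z 0.0958 q6 1.45 w 23.9
```

```bash
python3 -m jog '[{"linear":[0.03,0.36,0],"rot":[0,0,-7]},{"linear":[0.03,0.36,0],"rot":[0,0,-7]}]'>/dev/null ; for i in 1 2 3; do python3 -m jog '[{"linear":[0,0,0],"rot":[0,0,0]}]'>/dev/null; python3 h.py stat 3; done
```

```text
t 15.62 yaw 167.1 r 30.0 Ftan -0.0 Frad -0.3 Fz -0.4 Mz 0.014 rxF -0.001 sum 0.013 T40 -0.001 z 0.0955 q6 1.32 w 24.2
t 15.75 yaw 166.9 r 29.8 Ftan 0.3 Frad -0.1 Fz -0.5 Mz -0.001 rxF 0.010 sum 0.009 T40 0.013 z 0.0955 q6 1.32 w 23.7
t 15.88 yaw 166.8 r 29.7 Ftan -0.2 Frad 0.3 Fz -0.0 Mz -0.056 rxF -0.004 sum -0.061 T40 -0.006 z 0.0956 q6 1.32 w 23.7
```

```bash
sed -i 's/T40 {ft\*.04:.3f}/T {ft*.04-.012*(e@F[:2]):.3f}/; s/return max.*/return max(c+M[2],ft*.04-.012*(e@F[:2]))/' h.py
python3 -m jog '[{"linear":[0.03,-0.36,0],"rot":[0,0,7]},{"linear":[0.03,-0.36,0],"rot":[0,0,7]}]'>/dev/null ; python3 h.py stat 3 .4 &&  python3 -m jog '[{"linear":[0.01,-0.26,0],"rot":[0,0,5]},{"linear":[0.01,-0.26,0],"rot":[0,0,5]}]'>/dev/null && python3 h.py stat 3 .4; python3 -m jog '[{"linear":[0,0,0],"rot":[0,0,0]}]'>/dev/null; python3 h.py stat 3
```

```text
t 16.12 yaw 162.3 r 28.9 Ftan 5.8 Frad -2.0 Fz -2.0 Mz 0.080 rxF 0.167 sum 0.248 T 0.255 z 0.0957 q6 1.46 w 24.1
t 16.38 yaw 158.9 r 28.7 Ftan 9.3 Frad -2.2 Fz -1.9 Mz 0.125 rxF 0.267 sum 0.391 T 0.398 z 0.0957 q6 1.55 w 24.3
t 16.50 yaw 158.9 r 28.7 Ftan 8.2 Frad -2.5 Fz -2.0 Mz 0.143 rxF 0.236 sum 0.379 T 0.358 z 0.0957 q6 1.55 w 23.9
```

```bash
python3 -m jog '[{"linear":[0.01,-0.21,0],"rot":[0,0,4]},{"linear":[0.01,-0.21,0],"rot":[0,0,4]}]'>/dev/null ; python3 h.py stat 3 .44 &&  python3 -m jog '[{"linear":[0.01,-0.16,0],"rot":[0,0,3]},{"linear":[0.01,-0.16,0],"rot":[0,0,3]}]'>/dev/null && python3 h.py stat 3 .4; for i in 1 2; do python3 -m jog '[{"linear":[0,0,0],"rot":[0,0,0]}]'>/dev/null; python3 h.py stat 3; done
```

```text
t 16.75 yaw 155.6 r 28.7 Ftan 11.2 Frad -2.9 Fz -2.4 Mz 0.159 rxF 0.322 sum 0.481 T 0.484 z 0.0957 q6 1.62 w 24.1
t 16.88 yaw 155.6 r 28.7 Ftan 12.1 Frad -2.5 Fz -1.5 Mz 0.159 rxF 0.347 sum 0.506 T 0.515 z 0.0957 q6 1.62 w 23.8
t 17.00 yaw 155.5 r 28.7 Ftan 10.2 Frad -3.8 Fz -1.7 Mz 0.124 rxF 0.294 sum 0.418 T 0.455 z 0.0957 q6 1.62 w 23.7
```

```bash
python3 -m jog '[{"linear":[0,-0.06,0],"rot":[0,0,1.2]},{"linear":[0,-0.06,0],"rot":[0,0,1.2]}]'>/dev/null; python3 h.py stat 3; python3 -m jog '[{"linear":[0,0,0],"rot":[0,0,0]}]'>/dev/null; python3 h.py stat 3; python3 -m jog '[{"linear":[0.03,0.45,0],"rot":[0,0,-8]},{"linear":[0.05,0.58,0],"rot":[0,0,-10]},{"linear":[0.05,0.58,-3],"rot":[0,0,-10]},{"linear":[0.05,0.58,-7],"rot":[0,0,-20]}]'>/dev/null;python3 -m jog '[{"linear":[0,0,0],"rot":[0,0,-10]},{"linear":[0,0,0],"rot":[0,0,-20]},{"linear":[0,0,0],"rot":[0,0,-30]},{"linear":[0,0,0],"rot":[0,0,-40]},{"linear":[0,0,0],"rot":[0,0,-50]}]' ; python3 h.py plan 2 -24.5 .16 -1
```

```text
t 17.25 yaw 154.9 r 28.6 Ftan 11.6 Frad -2.5 Fz -2.3 Mz 0.121 rxF 0.334 sum 0.455 T 0.496 z 0.0957 q6 1.64 w 23.7
t 17.38 yaw 154.9 r 28.6 Ftan 12.6 Frad -3.5 Fz -3.0 Mz 0.162 rxF 0.362 sum 0.524 T 0.548 z 0.0957 q6 1.64 w 24.0
t: 18.5
tcp_pos: [0.4346, -0.1225, 0.1655]
tcp_rot: [[0.753, 0.658, -0.0], [0.658, -0.753, 0.0], [-0.0, -0.0, -1.0]]
contact_force: [-0.2, -1.2, 0.3]
gripper_width: 0.0238
gripper_force: 0.0
t 18.5 lin cm [ 9.83 16.44  0.55] rot [  -0.    -0.  -114.4] q6 0.4
```

```bash
python3 -m jog '[{"linear":[2.5,4.2,0],"rot":[0,0,-10]},{"linear":[5,8.4,0],"rot":[0,0,-20]},{"linear":[7.5,12.6,0],"rot":[0,0,-30]},{"linear":[9.8,16.4,0],"rot":[0,0,-40]},{"linear":[9.8,16.4,0],"rot":[0,0,-50]}]' >/dev/null;python3 -m jog '[{"linear":[0,0,0],"rot":[0,0,-10]},{"linear":[0,0,0],"rot":[0,0,-20]},{"linear":[0,0,0],"rot":[0,0,-30]},{"linear":[0,0,0],"rot":[0,0,-40]},{"linear":[0,0,0],"rot":[0,0,-50]}]'>/dev/null;python3 -m jog '[{"linear":[0,0,0],"rot":[0,0,-10]},{"linear":[0,0,0],"rot":[0,0,-14.4]},{"linear":[0,0,0],"rot":[0,0,-14.4]},{"linear":[0,0,0],"rot":[0,0,-14.4]}]'; python3 h.py plan 2 -24.5 .095 -1
```

```text
t: 20.25
tcp_pos: [0.6159, -0.1826, 0.1654]
tcp_rot: [[-0.907, 0.421, -0.0], [0.421, 0.907, 0.0], [0.0, 0.0, -1.0]]
contact_force: [-0.3, -0.5, 0.1]
gripper_width: 0.0239
gripper_force: 0.0
t 20.25 lin cm [-0.03  0.12  7.04] rot [ 0.  -0.  -0.4] q6 -1.55
```

```bash
python3 -m jog '[{"linear":[0,0.1,2.5],"rot":[0,0,0]},{"linear":[0,0.1,4.6],"rot":[0,0,0]}]' >/dev/null; python3 h.py stat 2; python3 -m jog '[{"linear":[0,0,0.8],"rot":[0,0,0]},{"linear":[0,0,1.5],"rot":[0,0,0]}]'>/dev/null; python3 h.py stat 2 ; python3 -m jog '[{"linear":[0,0,0.5],"rot":[0,0,0]},{"linear":[0,0,0.9],"rot":[0,0,0]},{"linear":[0,0,0.9],"rot":[0,0,0]}]'>/dev/null;python3 h.py stat 2 .3 &&
python3 -m jog '[{"linear":[0.05,-0.52,0],"rot":[0,0,10]},{"linear":[0.18,-1.03,0],"rot":[0,0,20]},{"linear":[0.40,-1.5,0],"rot":[0,0,30]}]'>/dev/null; python3 h.py stat 2 .4 && python3 -m jog '[{"linear":[0.05,-0.52,0],"rot":[0,0,10]},{"linear":[0.18,-1.03,0],"rot":[0,0,20]},{"linear":[0.40,-1.5,0],"rot":[0,0,30]}]'>/dev/null && python3 h.py stat 2 .4
```

```text
t 20.50 yaw -24.9 r 29.7 Ftan 0.3 Frad -0.5 Fz -0.4 Mz 0.015 rxF 0.008 sum 0.023 T 0.017 z 0.1187 q6 -1.55 w 24.0
t 20.75 yaw -25.1 r 29.8 Ftan -0.4 Frad 1.1 Fz 0.3 Mz 0.026 rxF -0.013 sum 0.013 T -0.030 z 0.1041 q6 -1.55 w 24.0
t 21.12 yaw -25.0 r 29.8 Ftan 0.4 Frad -0.4 Fz -0.1 Mz -0.032 rxF 0.013 sum -0.019 T 0.022 z 0.0955 q6 -1.55 w 24.1
t 21.50 yaw -54.2 r 29.8 Ftan 2.9 Frad -0.8 Fz -0.4 Mz -0.026 rxF 0.087 sum 0.061 T 0.127 z 0.0959 q6 -1.04 w 23.6
t 21.88 yaw -84.4 r 29.7 Ftan 2.4 Frad -2.0 Fz -0.5 Mz 0.019 rxF 0.072 sum 0.091 T 0.120 z 0.0959 q6 -0.54 w 24.0
```

```bash
python3 -m jog '[{"linear":[0.05,-0.52,0],"rot":[0,0,10]},{"linear":[0.18,-1.03,0],"rot":[0,0,20]},{"linear":[0.40,-1.5,0],"rot":[0,0,30]}]'>/dev/null && python3 h.py stat 2 .3 && python3 -m jog '[{"linear":[0.05,-0.52,0],"rot":[0,0,10]},{"linear":[0.05,-0.52,0],"rot":[0,0,10]}]'>/dev/null && python3 h.py stat 2 .3 && python3 -m jog '[{"linear":[0.05,-0.52,0],"rot":[0,0,10]},{"linear":[0.05,-0.52,0],"rot":[0,0,10]}]'>/dev/null && python3 h.py stat 2 .3 && python3 -m jog '[{"linear":[0.05,-0.52,0],"rot":[0,0,10]},{"linear":[0.05,-0.52,0],"rot":[0,0,10]}]'>/dev/null && python3 h.py stat 2 .3 && python3 -m jog '[{"linear":[0.05,-0.52,0],"rot":[0,0,10]},{"linear":[0.05,-0.52,0],"rot":[0,0,10]}]'>/dev/null && python3 h.py stat 2 .3
```

```text
t 22.25 yaw -114.0 r 29.8 Ftan 2.6 Frad -1.0 Fz -1.8 Mz 0.134 rxF 0.078 sum 0.212 T 0.117 z 0.0961 q6 -0.02 w 23.6
t 22.50 yaw -124.7 r 30.0 Ftan 0.5 Frad -0.3 Fz -0.2 Mz -0.019 rxF 0.014 sum -0.005 T 0.022 z 0.0961 q6 0.15 w 23.9
t 22.75 yaw -134.6 r 30.0 Ftan -1.2 Frad -0.0 Fz -0.3 Mz 0.012 rxF -0.036 sum -0.024 T -0.048 z 0.0959 q6 0.32 w 24.0
t 23.00 yaw -144.7 r 29.9 Ftan 0.1 Frad -0.6 Fz -0.3 Mz 0.042 rxF 0.002 sum 0.043 T 0.010 z 0.0958 q6 0.50 w 24.0
t 23.25 yaw -154.8 r 29.9 Ftan -0.5 Frad -1.3 Fz -1.3 Mz -0.007 rxF -0.014 sum -0.021 T -0.003 z 0.0957 q6 0.68 w 23.8
```

```bash
python3 -m jog '[{"linear":[0.05,-0.52,0],"rot":[0,0,10]},{"linear":[0.05,-0.52,0],"rot":[0,0,10]}]'>/dev/null && python3 h.py stat 2 .27 && python3 -m jog '[{"linear":[0.05,-0.52,0],"rot":[0,0,10]},{"linear":[0.05,-0.52,0],"rot":[0,0,10]}]'>/dev/null && python3 h.py stat 2 .27 && python3 -m jog '[{"linear":[0.05,-0.52,0],"rot":[0,0,10]},{"linear":[0.05,-0.52,0],"rot":[0,0,10]}]'>/dev/null && python3 h.py stat 2 .27 && python3 -m jog '[{"linear":[0.05,-0.52,0],"rot":[0,0,10]},{"linear":[0.05,-0.52,0],"rot":[0,0,10]}]'>/dev/null && python3 h.py stat 2 .27 && python3 -m jog '[{"linear":[0.05,-0.52,0],"rot":[0,0,10]},{"linear":[0.05,-0.52,0],"rot":[0,0,10]}]'>/dev/null && python3 h.py stat 2 .27
```

```text
t 23.50 yaw -164.9 r 29.9 Ftan -0.3 Frad -1.6 Fz 0.6 Mz 0.029 rxF -0.010 sum 0.020 T 0.006 z 0.0956 q6 0.86 w 23.7
t 23.75 yaw -174.8 r 29.9 Ftan -0.6 Frad -1.4 Fz -0.5 Mz 0.058 rxF -0.018 sum 0.040 T -0.008 z 0.0956 q6 1.04 w 23.6
t 24.00 yaw 175.9 r 29.7 Ftan 1.0 Frad -3.5 Fz -1.4 Mz 0.058 rxF 0.031 sum 0.088 T 0.084 z 0.0956 q6 1.22 w 23.9
t 24.25 yaw 166.6 r 29.5 Ftan 2.3 Frad -3.5 Fz -1.5 Mz 0.093 rxF 0.067 sum 0.160 T 0.133 z 0.0956 q6 1.41 w 24.1
t 24.50 yaw 157.6 r 29.3 Ftan 4.1 Frad -4.2 Fz -2.1 Mz 0.120 rxF 0.121 sum 0.241 T 0.215 z 0.0956 q6 1.59 w 23.9
```

```bash
python3 -m jog '[{"linear":[0.03,-0.36,0],"rot":[0,0,7]},{"linear":[0.03,-0.36,0],"rot":[0,0,7]}]'>/dev/null && python3 h.py stat 2 .34 && python3 -m jog '[{"linear":[0.02,-0.26,0],"rot":[0,0,5]},{"linear":[0.02,-0.26,0],"rot":[0,0,5]}]'>/dev/null && python3 h.py stat 2 .36 && python3 -m jog '[{"linear":[0.02,-0.26,0],"rot":[0,0,5]},{"linear":[0.02,-0.26,0],"rot":[0,0,5]}]'>/dev/null && python3 h.py stat 2; python3 -m jog '[{"linear":[0,0,0],"rot":[0,0,0]}]'>/dev/null; python3 h.py stat 2
```

```text
t 24.75 yaw 152.0 r 29.1 Ftan 6.9 Frad -4.5 Fz -2.4 Mz 0.103 rxF 0.201 sum 0.304 T 0.330 z 0.0955 q6 1.72 w 24.2
t 25.00 yaw 148.0 r 28.9 Ftan 7.8 Frad -4.2 Fz -0.4 Mz 0.140 rxF 0.225 sum 0.366 T 0.362 z 0.0955 q6 1.81 w 24.1
t 25.12 yaw 148.0 r 28.9 Ftan 8.0 Frad -4.3 Fz -1.7 Mz 0.121 rxF 0.232 sum 0.353 T 0.373 z 0.0955 q6 1.81 w 24.3
```

```bash
python3 -m jog '[{"linear":[0.02,-0.26,0],"rot":[0,0,5]},{"linear":[0.02,-0.26,0],"rot":[0,0,5]}]'>/dev/null && python3 h.py stat 2; python3 -m jog '[{"linear":[0,0,0],"rot":[0,0,0]}]'>/dev/null; python3 h.py stat 2 .45 &&  python3 -m jog '[{"linear":[0.01,-0.16,0],"rot":[0,0,3]},{"linear":[0.01,-0.16,0],"rot":[0,0,3]}]'>/dev/null && python3 h.py stat 2; python3 -m jog '[{"linear":[0,0,0],"rot":[0,0,0]}]'>/dev/null; python3 h.py stat 2
```

```text
t 25.38 yaw 143.9 r 28.7 Ftan 9.7 Frad -3.8 Fz -0.9 Mz 0.163 rxF 0.280 sum 0.443 T 0.435 z 0.0955 q6 1.90 w 24.0
t 25.50 yaw 143.9 r 28.7 Ftan 9.0 Frad -4.6 Fz -0.9 Mz 0.173 rxF 0.259 sum 0.432 T 0.416 z 0.0955 q6 1.90 w 24.2
t 25.75 yaw 141.6 r 28.6 Ftan 10.8 Frad -5.0 Fz 0.7 Mz 0.164 rxF 0.308 sum 0.472 T 0.490 z 0.0954 q6 1.96 w 23.9
t 25.88 yaw 141.6 r 28.6 Ftan 11.3 Frad -4.2 Fz -0.1 Mz 0.159 rxF 0.324 sum 0.483 T 0.503 z 0.0954 q6 1.95 w 24.0
```

```bash
python3 -m jog '[{"linear":[0,-0.05,0],"rot":[0,0,1]},{"linear":[0,-0.05,0],"rot":[0,0,1]}]'>/dev/null; python3 h.py stat 2; python3 -m jog '[{"linear":[0.03,0.45,0],"rot":[0,0,-8]},{"linear":[0.05,0.6,0],"rot":[0,0,-10]},{"linear":[0.05,0.6,-3],"rot":[0,0,-10]},{"linear":[0.05,0.6,-7],"rot":[0,0,-20]}]'>/dev/null;python3 -m jog '[{"linear":[0,0,0],"rot":[0,0,-10]},{"linear":[0,0,0],"rot":[0,0,-20]},{"linear":[0,0,0],"rot":[0,0,-30]},{"linear":[0,0,0],"rot":[0,0,-40]},{"linear":[0,0,0],"rot":[0,0,-50]}]' >/dev/null ; python3 h.py plan 4 -78.5 .16 -1
```

```text
t 26.12 yaw 141.1 r 28.5 Ftan 11.1 Frad -4.2 Fz -0.2 Mz 0.202 rxF 0.318 sum 0.520 T 0.496 z 0.0954 q6 1.97 w 24.2
t 27.25 lin cm [ -0.45 -13.1    0.55] rot [ -0.1  -0.  -76.8] q6 0.74
```

```bash
python3 -m jog '[{"linear":[0,-4,0],"rot":[0,0,-10]},{"linear":[-0.2,-8,0],"rot":[0,0,-20]},{"linear":[-0.4,-12,0],"rot":[0,0,-30]},{"linear":[-0.4,-13.1,0],"rot":[0,0,-40]},{"linear":[-0.4,-13.1,0],"rot":[0,0,-50]}]' >/dev/null;python3 -m jog '[{"linear":[0,0,0],"rot":[0,0,-10]},{"linear":[0,0,0],"rot":[0,0,-20]},{"linear":[0,0,0],"rot":[0,0,-26.8]},{"linear":[0,0,0],"rot":[0,0,-26.8]},{"linear":[0,0,0],"rot":[0,0,-26.8]}]'>/dev/null; python3 h.py plan 4 -78.5 .095 -1
```

```text
t 28.5 lin cm [-0.01 -0.18  7.05] rot [-0.  -0.  -0.6] q6 -0.41
```

```bash
python3 -m jog '[{"linear":[0,-0.17,2.5],"rot":[0,0,-0.6]},{"linear":[0,-0.17,4.6],"rot":[0,0,-0.6]}]' >/dev/null; python3 h.py stat 4; python3 -m jog '[{"linear":[0,0,0.8],"rot":[0,0,0]},{"linear":[0,0,1.5],"rot":[0,0,0]}]'>/dev/null; python3 h.py stat 4 ; python3 -m jog '[{"linear":[0,0,0.5],"rot":[0,0,0]},{"linear":[0,0,0.9],"rot":[0,0,0]},{"linear":[0,0,0.9],"rot":[0,0,0]}]'>/dev/null;python3 h.py stat 4 .3 &&
python3 -m jog '[{"linear":[0.05,-0.52,0],"rot":[0,0,10]},{"linear":[0.18,-1.03,0],"rot":[0,0,20]},{"linear":[0.40,-1.5,0],"rot":[0,0,30]}]'>/dev/null; python3 h.py stat 4 .4 && python3 -m jog '[{"linear":[0.05,-0.52,0],"rot":[0,0,10]},{"linear":[0.18,-1.03,0],"rot":[0,0,20]},{"linear":[0.40,-1.5,0],"rot":[0,0,30]}]'>/dev/null && python3 h.py stat 4 .4 &&  python3 -m jog '[{"linear":[0.05,-0.52,0],"rot":[0,0,10]},{"linear":[0.18,-1.03,0],"rot":[0,0,20]},{"linear":[0.40,-1.5,0],"rot":[0,0,30]}]'>/dev/null && python3 h.py stat 4 .3
```

```text
t 28.75 yaw -78.2 r 30.0 Ftan -0.1 Frad 0.0 Fz 0.6 Mz -0.022 rxF -0.004 sum -0.026 T -0.005 z 0.1190 q6 -0.43 w 24.0
t 29.00 yaw -77.6 r 30.1 Ftan 0.1 Frad -0.5 Fz -0.2 Mz 0.048 rxF 0.003 sum 0.051 T 0.010 z 0.1046 q6 -0.43 w 23.7
t 29.38 yaw -78.1 r 30.0 Ftan -0.2 Frad 0.5 Fz -0.2 Mz -0.024 rxF -0.007 sum -0.031 T -0.015 z 0.0955 q6 -0.43 w 23.9
t 29.75 yaw -107.0 r 29.5 Ftan 2.0 Frad -1.8 Fz -2.5 Mz 0.088 rxF 0.059 sum 0.147 T 0.102 z 0.0960 q6 0.10 w 24.0
t 30.12 yaw -137.6 r 28.9 Ftan 1.2 Frad -4.5 Fz -2.3 Mz 0.055 rxF 0.034 sum 0.089 T 0.101 z 0.0960 q6 0.63 w 24.1
t 30.50 yaw -167.9 r 28.5 Ftan 1.1 Frad -4.4 Fz -2.8 Mz 0.030 rxF 0.031 sum 0.061 T 0.096 z 0.0962 q6 1.18 w 23.9
```

```bash
python3 -m jog '[{"linear":[0.2,-0.52,0],"rot":[0,0,10]},{"linear":[0.2,-0.52,0],"rot":[0,0,10]}]'>/dev/null && python3 h.py stat 4 .27 && python3 -m jog '[{"linear":[0.05,-0.52,0],"rot":[0,0,10]},{"linear":[0.05,-0.52,0],"rot":[0,0,10]}]'>/dev/null && python3 h.py stat 4 .27 && python3 -m jog '[{"linear":[0.05,-0.52,0],"rot":[0,0,10]},{"linear":[0.05,-0.52,0],"rot":[0,0,10]}]'>/dev/null && python3 h.py stat 4 .27 && python3 -m jog '[{"linear":[0.05,-0.52,0],"rot":[0,0,10]},{"linear":[0.05,-0.52,0],"rot":[0,0,10]}]'>/dev/null && python3 h.py stat 4 .27 && python3 -m jog '[{"linear":[0.05,-0.52,0],"rot":[0,0,10]},{"linear":[0.05,-0.52,0],"rot":[0,0,10]}]'>/dev/null && python3 h.py stat 4 .27
```

```text
t 30.75 yaw -178.9 r 27.9 Ftan -0.2 Frad 0.5 Fz -0.8 Mz -0.031 rxF -0.006 sum -0.036 T -0.014 z 0.0960 q6 1.36 w 23.7
t 31.00 yaw 170.6 r 28.1 Ftan 0.1 Frad -0.3 Fz -0.1 Mz 0.025 rxF 0.002 sum 0.027 T 0.006 z 0.0958 q6 1.54 w 24.2
t 31.25 yaw 160.1 r 28.3 Ftan 0.3 Frad -0.5 Fz 0.0 Mz 0.005 rxF 0.008 sum 0.013 T 0.018 z 0.0957 q6 1.73 w 24.2
t 31.50 yaw 149.6 r 28.5 Ftan 0.0 Frad -0.4 Fz 0.1 Mz 0.013 rxF 0.001 sum 0.014 T 0.006 z 0.0955 q6 1.91 w 24.0
t 31.75 yaw 139.3 r 28.8 Ftan 0.5 Frad -0.2 Fz 0.6 Mz 0.035 rxF 0.014 sum 0.049 T 0.022 z 0.0955 q6 2.10 w 23.9
```

Joint 6 is near its range end, so I'll back off, rise, flip half a turn and re-straddle.

```bash
python3 -m jog '[{"linear":[0.02,0.36,0],"rot":[0,0,-7]},{"linear":[0.02,0.36,-2],"rot":[0,0,-7]},{"linear":[0.02,0.36,-4],"rot":[0,0,-7]}]'>/dev/null;python3 -m jog '[{"linear":[0,0,-1],"rot":[0,0,-10]},{"linear":[0,0,-1],"rot":[0,0,-20]},{"linear":[0,0,-1],"rot":[0,0,-30]},{"linear":[0,0,-1],"rot":[0,0,-40]},{"linear":[0,0,-1],"rot":[0,0,-50]}]' >/dev/null ;python3 -m jog '[{"linear":[0,0,0],"rot":[0,0,-10]},{"linear":[0,0,0],"rot":[0,0,-20]},{"linear":[0,0,0],"rot":[0,0,-30]},{"linear":[0,0,0],"rot":[0,0,-40]},{"linear":[0,0,0],"rot":[0,0,-50]}]' >/dev/null ;python3 -m jog '[{"linear":[0,0,0],"rot":[0,0,-10]},{"linear":[0,0,0],"rot":[0,0,-20]},{"linear":[0,0,0],"rot":[0,0,-30]},{"linear":[0,0,0],"rot":[0,0,-40]},{"linear":[0,0,0],"rot":[0,0,-50]}]' >/dev/null ; python3 - <<'E'
from meas import *
from h import N
for n in cams:
  im=cams[n]["pixels"][:,:,::-1]; cv2.imwrite(f"pics/{n}5.png",cv2.resize(im[170:320,250:450],None,fx=2,fy=2))
  for b in red(cams[n],(270,180,430,345)):
    p=back(cams[n],b,.109); k=min(N,key=lambda k:abs(np.hypot(*(p[:2]-N[k]))-.05)); d=p[:2]-N[k]
    print(n,b.round(1),p.round(4),k,np.hypot(*d).round(4),np.degrees(np.arctan2(d[1],d[0])).round(1))
E
python3 h.py plan 4 149 .16 1
```

```text
top [345.4 182. ] [ 0.6747 -0.0586  0.109 ] 1 0.0509 -18.5
top [377.6 227.6] [ 0.5453 -0.1459  0.109 ] 2 0.0499 152.2
top [369.  274.7] [ 0.4158 -0.1205  0.109 ] 3 0.0484 166.0
side [303.6 242.6] [0.457  0.0189 0.109 ] 4 0.0492 150.3
side [405.6 261.3] [ 0.6752 -0.0581  0.109 ] 1 0.0512 -17.8
side [286.9 293.3] [ 0.4145 -0.1194  0.109 ] 3 0.0498 165.1
side [351.9 298.3] [ 0.5464 -0.1449  0.109 ] 2 0.0494 150.5
t 34.1 lin cm [ 0.05 -0.18 -1.46] rot [  0.   -0.  -29.9] q6 -0.65
```

```bash
python3 -m jog '[{"linear":[-0.1,-0.2,0],"rot":[0,0,-10]},{"linear":[-0.1,-0.2,0],"rot":[0,0,-20]},{"linear":[-0.1,-0.2,1],"rot":[0,0,-29]},{"linear":[-0.1,-0.2,2.5],"rot":[0,0,-29]}]' >/dev/null; python3 h.py stat 4; python3 -m jog '[{"linear":[0,0,0.8],"rot":[0,0,0]},{"linear":[0,0,1.5],"rot":[0,0,0]}]'>/dev/null; python3 h.py stat 4 ; python3 -m jog '[{"linear":[0,0,0.5],"rot":[0,0,0]},{"linear":[0,0,1],"rot":[0,0,0]},{"linear":[0,0,1],"rot":[0,0,0]}]'>/dev/null;python3 h.py stat 4 .3
```

```text
t 34.60 yaw 150.4 r 28.3 Ftan -0.7 Frad -0.1 Fz -0.3 Mz -0.009 rxF -0.020 sum -0.029 T -0.027 z 0.1204 q6 -1.15 w 23.7
t 34.85 yaw 151.0 r 29.0 Ftan 0.3 Frad -0.4 Fz -0.3 Mz 0.018 rxF 0.009 sum 0.026 T 0.016 z 0.1047 q6 -1.15 w 23.8
t 35.23 yaw 150.9 r 28.9 Ftan 0.3 Frad -0.4 Fz -0.2 Mz 0.015 rxF 0.009 sum 0.024 T 0.017 z 0.0952 q6 -1.15 w 24.1
```

Outward tool again: 10° is (−0.05, +0.52).

```bash
python3 -m jog '[{"linear":[-0.05,0.5,0],"rot":[0,0,10]},{"linear":[-0.05,0.5,0],"rot":[0,0,10]}]'>/dev/null; for i in 1; do python3 h.py stat 4 .27 && python3 -m jog '[{"linear":[-0.05,0.5,0],"rot":[0,0,10]},{"linear":[-0.05,0.5,0],"rot":[0,0,10]}]'>/dev/null && python3 h.py stat 4 .27 && python3 -m jog '[{"linear":[-0.05,0.5,0],"rot":[0,0,10]},{"linear":[-0.05,0.5,0],"rot":[0,0,10]}]'>/dev/null && python3 h.py stat 4 .27 && python3 -m jog '[{"linear":[-0.04,0.36,0],"rot":[0,0,7]},{"linear":[-0.04,0.36,0],"rot":[0,0,7]}]'>/dev/null && python3 h.py stat 4 .27 && python3 -m jog '[{"linear":[-0.04,0.36,0],"rot":[0,0,7]},{"linear":[-0.04,0.36,0],"rot":[0,0,7]}]'>/dev/null && python3 h.py stat 4 .27; done
```

```text
t 35.48 yaw 140.2 r 28.1 Ftan 0.6 Frad 0.6 Fz -0.4 Mz -0.008 rxF 0.018 sum 0.010 T 0.019 z 0.0958 q6 -0.97 w 23.6
t 35.73 yaw 131.1 r 28.0 Ftan 2.4 Frad -0.2 Fz 1.5 Mz 0.002 rxF 0.068 sum 0.071 T 0.101 z 0.0956 q6 -0.79 w 23.8
t 35.98 yaw 122.1 r 27.9 Ftan 3.9 Frad 0.8 Fz 2.8 Mz 0.097 rxF 0.108 sum 0.205 T 0.145 z 0.0954 q6 -0.61 w 24.2
t 36.23 yaw 116.3 r 27.8 Ftan 7.3 Frad 1.3 Fz 4.9 Mz 0.031 rxF 0.202 sum 0.233 T 0.276 z 0.0952 q6 -0.49 w 24.2
```

```bash
python3 -m jog '[{"linear":[-0.02,0.26,0],"rot":[0,0,5]},{"linear":[-0.02,0.26,0],"rot":[0,0,5]}]'>/dev/null; python3 h.py stat 4 .36 && python3 -m jog '[{"linear":[-0.02,0.26,0],"rot":[0,0,5]},{"linear":[-0.02,0.26,0],"rot":[0,0,5]}]'>/dev/null && python3 h.py stat 4; python3 -m jog '[{"linear":[0,0,0],"rot":[0,0,0]}]'>/dev/null; python3 h.py stat 4 ; python3 -m jog '[{"linear":[0,0,0],"rot":[0,0,0]}]'>/dev/null; python3 h.py stat 4
```

```text
t 36.48 yaw 112.1 r 27.7 Ftan 9.5 Frad 0.6 Fz 5.3 Mz 0.082 rxF 0.264 sum 0.346 T 0.373 z 0.0950 q6 -0.40 w 24.3
t 36.60 yaw 112.1 r 27.7 Ftan 9.3 Frad 1.6 Fz 5.3 Mz 0.086 rxF 0.259 sum 0.345 T 0.354 z 0.0950 q6 -0.40 w 24.2
t 36.73 yaw 112.1 r 27.7 Ftan 9.6 Frad 0.7 Fz 4.2 Mz 0.094 rxF 0.267 sum 0.361 T 0.376 z 0.0950 q6 -0.40 w 23.9
```

```bash
python3 -m jog '[{"linear":[-0.02,0.26,0],"rot":[0,0,5]},{"linear":[-0.02,0.26,0],"rot":[0,0,5]}]'>/dev/null; python3 h.py stat 4;  python3 -m jog '[{"linear":[0,0,0],"rot":[0,0,0]}]'>/dev/null; python3 h.py stat 4 .46 && python3 -m jog '[{"linear":[-0.01,0.16,0],"rot":[0,0,3]},{"linear":[-0.01,0.16,0],"rot":[0,0,3]}]'>/dev/null; python3 h.py stat 4;  python3 -m jog '[{"linear":[0,0,0],"rot":[0,0,0]}]'>/dev/null; python3 h.py stat 4; python3 -m jog '[{"linear":[0,0,0],"rot":[0,0,0]}]'>/dev/null; python3 h.py stat 4
```

```text
t 36.98 yaw 108.0 r 27.7 Ftan 10.8 Frad 1.6 Fz 7.0 Mz 0.172 rxF 0.301 sum 0.473 T 0.415 z 0.0949 q6 -0.31 w 23.9
t 37.10 yaw 107.9 r 27.7 Ftan 11.7 Frad 1.8 Fz 6.4 Mz 0.137 rxF 0.325 sum 0.462 T 0.448 z 0.0949 q6 -0.31 w 24.3
t 37.10 yaw 107.9 r 27.7 Ftan 11.7 Frad 1.8 Fz 6.4 Mz 0.137 rxF 0.325 sum 0.462 T 0.448 z 0.0949 q6 -0.31 w 24.3
t 37.23 yaw 108.0 r 27.7 Ftan 11.2 Frad 1.8 Fz 6.0 Mz 0.100 rxF 0.310 sum 0.410 T 0.425 z 0.0949 q6 -0.31 w 24.3
t 37.35 yaw 107.9 r 27.7 Ftan 10.3 Frad 1.2 Fz 6.6 Mz 0.090 rxF 0.285 sum 0.375 T 0.396 z 0.0949 q6 -0.31 w 24.1
```

```bash
python3 -m jog '[{"linear":[-0.02,0.21,0],"rot":[0,0,4]},{"linear":[-0.02,0.21,0],"rot":[0,0,4]}]'>/dev/null; python3 h.py stat 4; for i in 1 2 3; do python3 -m jog '[{"linear":[0,0,0],"rot":[0,0,0]}]'>/dev/null; python3 h.py stat 4; done
```

```text
t 37.60 yaw 104.6 r 27.6 Ftan 12.9 Frad 0.9 Fz 7.5 Mz 0.103 rxF 0.354 sum 0.458 T 0.504 z 0.0947 q6 -0.24 w 23.9
t 37.73 yaw 104.6 r 27.6 Ftan 13.4 Frad 1.3 Fz 7.2 Mz 0.080 rxF 0.371 sum 0.451 T 0.522 z 0.0947 q6 -0.24 w 24.1
t 37.85 yaw 104.6 r 27.6 Ftan 12.2 Frad 1.0 Fz 7.1 Mz 0.113 rxF 0.338 sum 0.450 T 0.477 z 0.0947 q6 -0.24 w 24.2
t 37.98 yaw 104.6 r 27.6 Ftan 12.7 Frad 1.0 Fz 7.4 Mz 0.133 rxF 0.351 sum 0.484 T 0.497 z 0.0947 q6 -0.24 w 24.1
```

```bash
python3 -m jog '[{"linear":[0,0.09,0],"rot":[0,0,1.7]},{"linear":[0,0.09,0],"rot":[0,0,1.7]}]'>/dev/null; python3 h.py stat 4; python3 -m jog '[{"linear":[0,0,0],"rot":[0,0,0]}]'>/dev/null; python3 h.py stat 4; python3 -m jog '[{"linear":[-0.03,-0.45,0],"rot":[0,0,-8]},{"linear":[-0.05,-0.58,0],"rot":[0,0,-10]},{"linear":[-0.05,-0.58,-3],"rot":[0,0,-10]},{"linear":[-0.05,-0.58,-8],"rot":[0,0,-10]}]'>/dev/null; python3 -m jog '[{"linear":[0,0,-2],"rot":[0,0,0]},{"linear":[0,0,-2],"rot":[0,0,0]}]'; python3 - <<'E'
from meas import *
from h import N
for n in cams:
  for b in red(cams[n],(270,180,430,345)):
    p=back(cams[n],b,.109); k=min(N,key=lambda k:abs(np.hypot(*(p[:2]-N[k]))-.05)); d=p[:2]-N[k]
    print(n,k,np.hypot(*d).round(4),np.degrees(np.arctan2(d[1],d[0])).round(1))
c=cams["side"]["pixels"]; cv2.imwrite("pics/end.png",c[:,:,::-1])
E
```

```text
t 38.23 yaw 103.4 r 27.5 Ftan 12.8 Frad 0.7 Fz 8.1 Mz 0.093 rxF 0.353 sum 0.446 T 0.503 z 0.0947 q6 -0.21 w 24.2
t 38.35 yaw 103.4 r 27.6 Ftan 14.4 Frad 0.7 Fz 8.1 Mz 0.147 rxF 0.398 sum 0.545 T 0.569 z 0.0946 q6 -0.21 w 24.4
t: 39.1
tcp_pos: [0.4932, 0.0202, 0.1977]
tcp_rot: [[-0.258, 0.966, 0.005], [0.966, 0.258, -0.0], [-0.002, 0.005, -1.0]]
contact_force: [0.2, -0.0, 0.3]
gripper_width: 0.0236
gripper_force: 0.0
top 1 0.0542 -18.7
top 2 0.0499 152.2
top 3 0.0482 166.2
side 4 0.0503 115.2
side 1 0.0512 -16.9
side 3 0.0497 164.8
side 2 0.0495 150.7
```

View pics/end.png

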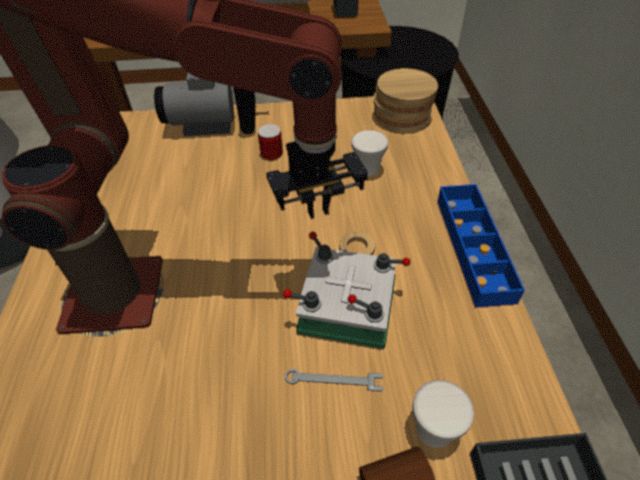

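The arm is clear of the press. The four balls are at (313,236), (406,262), (352,299) and (288,294), the platen is flat, and everything else is where it was.

```bash
python3 -c "
from bench import robot
print(robot.hand_in())"
```

```text
the job is handed in; nothing more can be done
None
```

The press is closed and the job is handed in at about 39 s: all four nuts were tightened in cross order to about 0.5 N m as read from the wrist forces, and the other things on the bench still look in place.

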